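Clear the foot plate, flip the stand, hold the frame

TASK

Pick up the scraper block and wipe the three loose wood chips off the steel foot plate with it (fingers off the chips), then stand or lay the scraper on the bench away from the plate and let go of it. Next, with the pine frame still leaning back on its rests, push the steel kickstand down over centre until it snaps fully open, then take the frame's top rail, swing the frame up to stand upright and finish while still gripping and holding it there, not resting on its stand. Leave the foot plate in its place and do not knock the drill, the cup of screws or the batten about.

Things in the scene. Friction and masses are not known exactly. Their poses are not given: they have to be found in the camera images.
- jig: Fixed pine base board of the assembly jig, 9 mm thick. Origin: on the bench, below the frame's hub axle; its x points away from the robot towards the two wooden rests (tops 119 mm above the bench) that the frame leans back on, y along the axle, z up. Rear part 260 mm wide (x -73 to +105 mm); front tongue 128 mm wide (x -223 to -73 mm) carrying the foot plate. Steel hub cheeks stand at y = +-120 mm, up to 54 mm high.
- foot_plate: Steel plate 100 (x) x 120 (y) x 10 mm, 1 kg, lying loose inside 4 mm high lips on the jig's tongue; its top is 19 mm above the bench. Origin: centre of its underside; axes as the jig's. Its centre is 155 mm from the jig origin towards the robot. The lips and the tongue end 4 mm beyond its y sides, where swept chips drop to the bench.
- chip_a: Pale loose wood chip, 24 x 18 x 12 mm, 10 g, lying on the foot plate; origin at its centre.
- chip_b: Brown loose wood chip, 24 x 18 x 12 mm, 10 g, lying on the foot plate; origin at its centre.
- chip_c: Tan loose wood chip, 24 x 18 x 12 mm, 10 g, lying on the foot plate; origin at its centre.
- scraper: Scraper block standing on the bench, 67 mm high, 160 g: a dark blue base 110 (x) x 34 (y) x 22 mm (its lower edge and long sides wipe) with a wooden handle 70 (x) x 26 (y) mm above it, from 21 to 67 mm height. Origin: centre of the underside. It may start on either side of the jig (its place and the cup's may be swapped).
- scraper_grip (a point): Centre of the scraper's handle, 44 mm above its underside; grip across the 26 mm (its y).
- frame: Pine ladder frame, 220 mm wide, 24 mm thick, 0.6 to 1.1 kg, tipping on the hub axle (32 mm above the bench). Origin: the axle's middle; x away from the robot, y along the axle, z up the frame (vertical = upright). Starts leaning 0.34 rad back on its rests. Let go near upright it tips back, or forward on to the open stand, whose foot meets the plate about 0.08 rad past upright towards the robot.
- top_rail (a point): Centre of the frame's top rail, 225 mm up the frame from the axle; the rail is 24 mm thick (frame x), 220 mm long (frame y) and 30 mm high; grip across the 24 mm. Axes as the frame's.
- kickstand (a joint): Angle of the kickstand's hinge, on the frame's robot side: 0 stowed (leg level, pointing along +y of the frame), 1.571 fully open (leg down and splayed towards the robot). A spring holds it stowed and throws it over fully open once past about 0.7 rad; pressing at leg_press takes about 3 N at first and less further on.
- leg_pivot (a point): On the kickstand's hinge axis, in the middle of the flat steel leg (20 mm wide along its x, 8 mm thick along its z, 149 mm long with a red 18 mm ball foot). Axes of the leg: x along the hinge axis, y along the leg towards the foot, z out of the face to be pressed. The leg opens by turning about -x of these axes. In the stowed state 43 mm of free space lie between the leg's middle line and the front of the wooden frame.
- leg_press (a point): Middle of the leg's upper face at the red band, 115 mm from leg_pivot along the leg and 4 mm out along its z: where to press. Axes as leg_pivot's.
- screw_cup: Clear cup with screws, 80 mm high, 74 mm across; leave it alone. Origin: centre of its underside.
- drill: Orange cordless drill lying on its side, about 240 x 190 x 60 mm; leave it alone. Origin: underside of its barrel.
- batten: Loose pine batten 180 x 44 x 20 mm; leave it alone. Origin: centre of its underside.

How it is judged:
By the outcome, as a careful person would: the job done as asked, in the order asked, and still so for the second after the job is handed in, while the arm keeps its last pose, push and grip.
It also fails if it takes over 72 s, if anything falls off the work surface, if the arm or the gripper's body presses on something with over 40 N, if the wrist force passes 120 N, or if a joint passes its speed limit or range.

ROBOT

A 6-joint arm with a two-finger parallel gripper is mounted at the origin on the work surface. World frame = base frame: x ahead of the robot, y to its left, z up, the work surface at z = 0. Lengths are in mm, angles in rad, forces in N, time in s.
With the tool pointing down it reaches from about 275 to 750 mm from the base axis. Payload 10.2 kg.
Tool frame: the origin (TCP) lies at the very end of the fingers, on their centre line; the grasp point (between the pads) lies 19 mm behind it; x points along the fingers, y is the direction in which the jaws open and shut, and the axes are right-handed (so a half turn about x gives the same grasp; the last joint's range is limited). The gripper opens to 85 mm and grips with 20 to 120 N. Pads are 22 mm wide; open, the fingers measure 114 mm over their backs; the gripper's body (76 mm by 85 mm) begins 54 mm behind the grasp point. The pads swing forward as they close: fully open they stand 13 mm farther back than shut.
Start: joints at [1.044, 0.313, 1.498, -0, 1.331, -0.223], TCP at [157.066, 500.961, 231.294] pointing down, gripper open.
Joint ranges: [-2.94, 2.94], [-0.97, 2.17], [0.19, 2.56], [-1.23, 4.37], [0.02, 3.11], [-2.88, 2.88]. Speed limits (rad/s): [2.39, 2.39, 3.01, 3.14, 3.14, 3.14].

INTERFACE

Orientations are given as a unit quaternion [w, x, y, z].
In Python, from rig import ctrl, viewer, order gives the robot as it stands. The module is installed in compiled form; this text tells all that it offers.
- The arm moves only by the tool carry_out, never from a script. Its argument "deltas" is a list of rows, each a list of 7 numbers: the gripper command: -1 is fully open, 1 is shut, values between are in proportion, then the shift along the tool's x, y, z in mm, then the turn, a rotation vector about the tool's x, y, z in degrees. A call has exactly 5 rows; each row is the pose to reach, as a shift and turn from the pose commanded when the call began, along the tool's axes at that moment; what a row does not reach only later rows make up. A row lasts 1/8 s, in which the tool goes at most 62.5 mm and 10.7 degrees, less where a joint would pass 70% of its speed; a pose out of reach is approached as far as the arm can. A call with a gripper value outside its range is refused whole. The fingers move at their own pace and stop on an object; "newtons" is the grip in N (left out, the last holds). Time passes only in rows, so rows that repeat a pose let the fingers close, or fill a call up. It gives the time, the measured TCP pose, the force and the opening at its end, in the units of the state.
- ctrl.sense(): the state, without advancing time (a new reading comes with each control period).
- viewer.capture(name): name is "scene" or "top"; returns the picture (480x640x3 uint8, red, green, blue); there is no depth.
- viewer.calibration(name): a dict with "fx", "fy", "cx", "cy" (pixels), "k1" (the pictures are not rectified: a ray, as slopes to the right and down, at radius r is drawn at 1 + k1 r^2 times it, then the intrinsics apply), "xyz" and "attitude" of the camera in the world. Camera axes: x right, y down, z forward; pixel columns grow to the right and rows downward; lengths in mm; the calibration is good to about 2 mm. A picture is of the moment at which its call begins. calibration takes no time and is no camera call.
- order.finish_job(): hands the job in, once; it reports no verdict.
The state is a dict: "time_s": time; "joints": joint angles; "dq": joint speeds; "tau": joint torques, N m; "eef_pos": TCP position; "ee_rot": TCP orientation; "force": force on the tool from outside, world axes, zero at the start; "wrist_torque": the same for the moment, N m; "grip_width": opening from 0.0 (shut) to 1.0 (fully open).
Only numpy, scipy, OpenCV 4.12 (cv2) and the standard library are available. Lean on these libraries where they do the work, as an engineer would, in place of code of your own. Each camera call takes 0.05 s, during which the arm holds its last target. There are 200 camera calls.

## Working session

There is one attempt and no reset: what is moved stays moved. The work goes in short steps, Python scripts to look and compute and a tool call to move; the robot and the scene stay as the last step left them, time stands still between calls to the robot, and variables do not carry over. Pictures are saved under pics/ and viewed, about 8 in all and at most 12, crops included, and the job is handed in when it is done.

Besides the shell and the picture viewer there is one more tool, called after "Request:" as a command line: name --pt "numbers of a row" for each row, then --argument value for the rest. carry_out: Moves the arm, as the interface text tells. Its arguments: {"type":"object","properties":{"deltas":{"type":"array"},"newtons":{"type":"number"}},"required":["deltas"]}

```bash
mkdir -p pics; python3 - <<'E'
from rig import ctrl,viewer,order
import cv2,numpy as np
print(ctrl.sense())
for n in("scene","top"):
    im=viewer.capture(n); cv2.imwrite(f"pics/{n}0.png",im[:,:,::-1]); print(n,viewer.calibration(n))
E
```

```text
{'time_s': 0.0, 'joints': array([ 1.04361889e+00,  3.13424617e-01,  1.49845180e+00,  2.21287382e-05,
        1.33102389e+00, -2.23414534e-01]), 'dq': array([-0.00108003, -0.00065023,  0.00191431, -0.00076827, -0.00073596,
       -0.00040548]), 'tau': array([-3.25761603e-04, -4.12275946e+01, -2.59743977e+01, -2.27168334e-04,
        4.22979778e-03,  6.07803216e-06]), 'eef_pos': array([156.90954798, 500.72254106, 230.74253473]), 'ee_rot': array([ 0.69878972,  0.10655843,  0.69914279, -0.10741316]), 'force': array([-0.31363087,  0.13650245,  0.13044497]), 'wrist_torque': array([ 0.07599535,  0.00477518, -0.0381349 ]), 'grip_width': 1.0008265544607062}
scene {'fx': 571.4388815525257, 'fy': 571.4388815525257, 'cx': 322.48342149545095, 'cy': 234.3956998575554, 'k1': -0.026877350042330352, 'xyz': array([1086.21999462, -268.31781584, 1064.30268997]), 'attitude': array([-0.24145159,  0.81970213,  0.49567502, -0.15522827])}
top {'fx': 568.9291101528662, 'fy': 568.9291101528662, 'cx': 313.14241648060977, 'cy': 236.15903970620525, 'k1': -0.1179166227604942, 'xyz': array([ 456.52293622,   15.67194409, 1262.3178881 ]), 'attitude': array([ 0.02532229, -0.70561999,  0.70756683, -0.02843219])}
```

View pics/scene0.png

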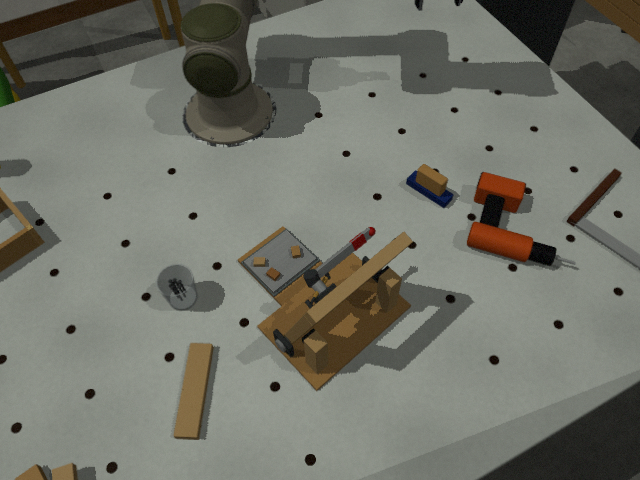

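View pics/top0.png

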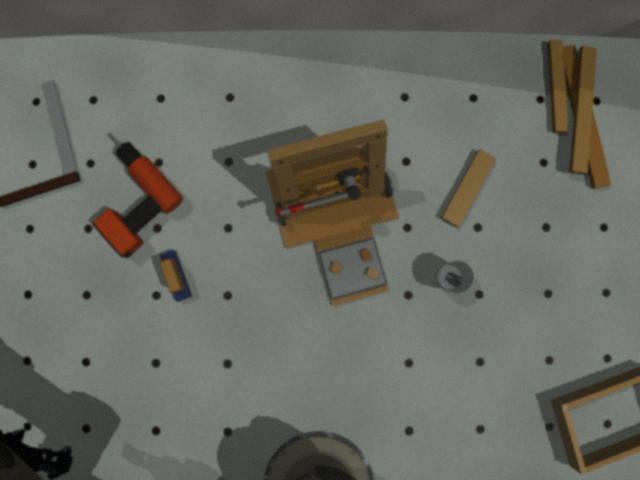

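The scene view shows the scraper at about (430,185), plate at (280,260), red band at (360,240), cup at (178,285). In the top view the scraper is at (174,275), between the drill and the jig, and the plate is at (352,268). Next I'll measure them.

```bash
cat > h.py <<'E'
import numpy as np,cv2
from scipy.spatial.transform import Rotation as R
from rig import ctrl,viewer,order
def q2R(q): return R.from_quat(np.r_[q[1:],q[0]])
def ray(n,px):
    c=viewer.calibration(n); px=np.atleast_2d(px).astype(float)
    d=np.c_[(px[:,0]-c['cx'])/c['fx'],(px[:,1]-c['cy'])/c['fy']]; u=d.copy()
    for _ in range(20): u=d/(1+c['k1']*(u**2).sum(1,keepdims=True))
    return np.array(c['xyz']),q2R(c['attitude']).apply(np.c_[u,np.ones(len(u))])
def plane(n,px,z):
    o,v=ray(n,px); return o+v*((z-o[2])/v[:,2])[:,None]
def tri(pa,pb):
    o1,v1=ray("scene",pa);o2,v2=ray("top",pb);v1=v1[0];v2=v2[0]
    s=np.linalg.lstsq(np.c_[v1,-v2],o2-o1,rcond=None)[0]
    a=o1+s[0]*v1;b=o2+s[1]*v2; return (a+b)/2,np.linalg.norm(a-b)
def mask(im,f):
    h=cv2.cvtColor(im,cv2.COLOR_RGB2HSV).astype(int); return f(h[...,0],h[...,1],h[...,2]).astype(np.uint8)
def blobs(m,amin=15):
    n,l,s,c=cv2.connectedComponentsWithStats(m)
    return [(s[i,4],c[i].round(1),cv2.minAreaRect(np.argwhere(l==i)[:,::-1].astype(np.float32))) for i in range(1,n) if s[i,4]>=amin]
# tool pose: x along fingers, y jaw direction
def down(yaw): # tool x down, tool y at world angle yaw
    x=np.array([0,0,-1.]);y=np.array([np.cos(yaw),np.sin(yaw),0]);return R.from_matrix(np.c_[x,y,np.cross(x,y)])
def delta(pos,rot,cur=None):
    s=ctrl.sense(); p0,r0=(s['eef_pos'],q2R(s['ee_rot'])) if cur is None else cur
    print('d',r0.inv().apply(np.array(pos)-p0).round(1),(r0.inv()*rot).as_rotvec(degrees=True).round(2))
E
python3 - <<'E'
from h import *
S=cv2.imread("pics/scene0.png")[:,:,::-1].copy();T=cv2.imread("pics/top0.png")[:,:,::-1].copy()
for n,im,z in(("scene",S,0),("top",T,0)):
    for k,f in dict(blue=lambda h,s,v:(h>105)&(h<130)&(s>120)&(v>40),red=lambda h,s,v:((h<4)|(h>173))&(s>150)&(v>90)).items():
        for a,c,r in blobs(mask(im,f)): print(n,k,a,c,np.round(cv2.boxPoints(r),1).tolist())
c=cv2.resize(T[110:310,235:455],None,fx=3.5,fy=3,interpolation=cv2.INTER_CUBIC)
c=cv2.resize(T[115:310,240:440],None,fx=3,fy=3,interpolation=cv2.INTER_CUBIC)
cv2.imwrite("pics/c1.png",c[:,:,::-1])
c=cv2.resize(S[215:395,225:425],None,fx=3,fy=3,interpolation=cv2.INTER_CUBIC)
cv2.imwrite("pics/c2.png",c[:,:,::-1])
E
```

```text
scene blue 391 [428.3 190.7] [[404.3999938964844, 182.8000030517578], [413.0, 169.10000610351562], [452.79998779296875, 194.10000610351562], [444.20001220703125, 207.8000030517578]]
scene red 27 [371.  229.8] [[369.0, 227.0], [373.0, 227.0], [373.0, 233.0], [369.0, 233.0]]
top blue 42 [170.7 254.5] [[165.60000610351562, 255.3000030517578], [167.10000610351562, 250.3000030517578], [176.39999389648438, 253.0], [175.0, 258.0]]
top blue 57 [180.7 295. ] [[174.60000610351562, 294.20001220703125], [185.39999389648438, 288.79998779296875], [188.1999969482422, 294.3999938964844], [177.39999389648438, 299.79998779296875]]
top red 43 [296.4 208.7] [[289.3999938964844, 208.89999389648438], [302.20001220703125, 205.1999969482422], [303.20001220703125, 208.6999969482422], [290.3999938964844, 212.3000030517578]]
```

View pics/c1.png

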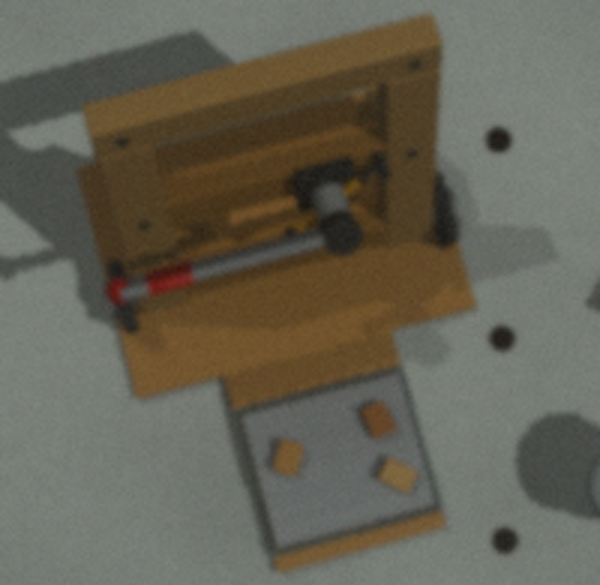

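View pics/c2.png

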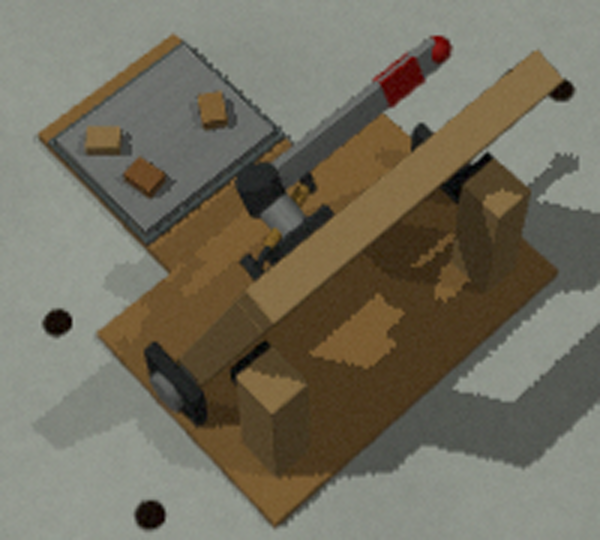

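The crops show plate corners at c1 (243,412),(400,368),(440,507),(275,549). The band is at c1 (170,277) and c2 (402,80), the ball at c1 (117,290) and c2 (440,48). The chips sit well inside the plate.

```bash
python3 - <<'E'
from h import *
S=cv2.imread("pics/scene0.png")[:,:,::-1].copy();T=cv2.imread("pics/top0.png")[:,:,::-1].copy()
t=lambda u,v:(240+u/3-.33,115+v/3-.33); s=lambda u,v:(225+u/3-.33,215+v/3-.33)
P=plane("top",[t(243,412),t(400,368),t(440,507),t(275,549)],19);print(P.round(1),P.mean(0).round(1),[np.linalg.norm(P[i]-P[i-1]).round(1) for i in range(4)])
ex=(P[0]+P[1]-P[2]-P[3]);ey=(P[0]+P[3]-P[1]-P[2]);print('yaw',np.arctan2(ex[1],ex[0]),np.arctan2(-ey[0],ey[1]))
Ps=plane("scene",[s(180,42),s(280,130),s(148,238),s(52,142)],19);print('scene plate',Ps.round(1),Ps.mean(0).round(1))
J=[t(133,397),t(476,307)];print('jig front corners',plane("top",J,9).round(1),'rear (scene)',plane("scene",[s(557,270),s(275,525),s(98,333)],9).round(1))
print('band',tri(s(402,80),t(170,277)),'ball',tri(s(440,48),t(117,290)))
print('pivot cap',tri(s(258,183),t(342,235)))
print('rail top corners',tri(s(565,78),t(85,105)),tri(s(260,320),t(434,15)),tri(s(537,52),t(94,140)),tri(s(250,295),t(440,45)))
for n,im,b,zz in(("scene",S,(395,160,465,215),0),("top",T,(150,240,200,310),0)):
    x0,y0,x1,y1=b;m=np.zeros(im.shape[:2],np.uint8);sub=im[y0:y1,x0:x1]
    mb=mask(sub,lambda h,s,v:(h>100)&(h<135)&(s>90));mo=mask(sub,lambda h,s,v:(h>8)&(h<28)&(s>90))
    for k,q,z in(('blue',mb,22),('wood',mo,67)):
        pts=np.argwhere(q)[:,::-1].astype(np.float32)+np.float32([x0,y0]);bx=cv2.boxPoints(cv2.minAreaRect(pts)).astype(float)
        W=plane(n,bx,z);d=[np.linalg.norm(W[i]-W[i-1]).round(0) for i in range(4)]
        e=W[1]-W[0] if d[1]>d[0] else W[2]-W[1]
        print(n,k,len(pts),W.mean(0).round(1),d,'long axis ang',np.arctan2(e[1],e[0]).round(3))
c=plane("top",[t(287,457),t(377,418),t(398,475)],25).round(1);print('chips',c)
g=cv2.resize(T[240:310,145:205],None,fx=8,fy=8,interpolation=cv2.INTER_CUBIC);cv2.imwrite("pics/c3.png",g[:,:,::-1])
E
```

```text
[[ 516.4   -6.3   19. ]
 [ 548.3 -121.3   19. ]
 [ 446.7 -149.6   19. ]
 [ 416.8  -29.2   19. ]] [482.1 -76.6  19. ] [np.float64(102.2), np.float64(119.4), np.float64(105.4), np.float64(124.1)]
yaw 0.24865645485017576 0.256518722603546
scene plate [[ 415.5  -32.3   19. ]
 [ 517.2   -1.7   19. ]
 [ 551.5 -120.9   19. ]
 [ 450.2 -149.2   19. ]] [483.6 -76.   19. ]
jig front corners [[ 528.2   74.4    9. ]
 [ 594.2 -179.5    9. ]] rear (scene) [[ 699.   116.7    9. ]
 [ 766.9 -133.7    9. ]
 [ 595.5 -179.     9. ]]
band (array([597.94672054,  44.4691179 , 162.22430303]), np.float64(2.6673513603902226)) ball (array([589.0564046 ,  78.00352644, 162.98220218]), np.float64(0.8436967102466383))
pivot cap (array([624.12737587, -68.12792285, 166.5678077 ]), np.float64(0.55782215778824))
rail top corners (array([690.21562581,  93.06227891, 255.83204982]), np.float64(2.4832483232780813)) (array([ 743.82111289, -120.98320172,  256.52555578]), np.float64(5.007787063857013)) (array([668.63033936,  87.66299564, 257.19749463]), np.float64(2.9627751705051035)) (array([ 726.86163193, -121.70212314,  254.92348752]), np.float64(1.1005999082799003))
scene blue 456 [471.7 307.5  22. ] [np.float64(113.0), np.float64(47.0), np.float64(115.0), np.float64(45.0)] long axis ang 0.369
scene wood 612 [478.6 302.8  67. ] [np.float64(76.0), np.float64(59.0), np.float64(78.0), np.float64(57.0)] long axis ang 0.349
top blue 207 [466.5 312.4  22. ] [np.float64(106.0), np.float64(32.0), np.float64(106.0), np.float64(32.0)] long axis ang -2.798
top wood 480 [466.7 310.1  67. ] [np.float64(70.0), np.float64(32.0), np.float64(70.0), np.float64(32.0)] long axis ang -2.778
chips [[ 483.4  -38.    25. ]
 [ 511.5 -103.5   25. ]
 [ 470.1 -118.4   25. ]]
```

View pics/c3.png

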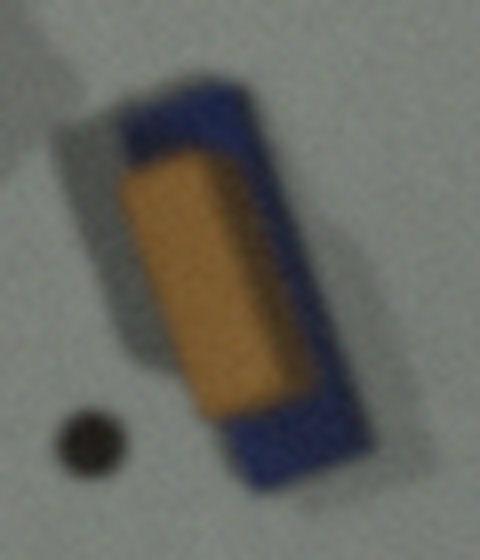

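```bash
cat >> h.py <<'E'
Y=0.255; O=np.array([632.,-35.5,0])
def jig(p): c,s=np.cos(Y),np.sin(Y); return O+np.array([c*p[0]-s*p[1],s*p[0]+c*p[1],p[2]])
E
python3 - <<'E'
from h import *
u=np.array([(125,190),(210,150),(285,390),(210,418)])/8+[144.5,239.5]
W=plane("top",u,67);print(W.round(0),W.mean(0))
print('cup rim',plane("top",[(455,277)],80),'cup scene base', plane("scene",[(182,300)],5))
r=q2R(ctrl.sense()['ee_rot']);print(r.as_matrix().round(3))
for y in(.355+np.pi/2,.355-np.pi/2): delta([467,312,110],down(y))
E
```

```text
[[491. 334.  67.]
 [502. 312.  67.]
 [438. 291.  67.]
 [431. 311.  67.]] [465.39684753 311.80838157  67.        ]
cup rim [[ 460.14156496 -286.16261198   80.        ]] cup scene base [[ 467.72038585 -294.10438481    5.        ]]
[[-0.001  0.299  0.954]
 [-0.001  0.954 -0.299]
 [-1.    -0.001 -0.   ]]
d [120.8 -87.2 352.4] [-3.775e+01 -3.000e-02  6.000e-02]
d [120.8 -87.2 352.4] [1.4225e+02 7.0000e-02 4.0000e-02]
```

Request:
carry_out --pt "-1 0 -20 60 -8 0 0" --pt "-1 10 -40 120 -16 0 0" --pt "-1 30 -60 180 -24 0 0" --pt "-1 60 -75 240 -32 0 0" --pt "-1 90 -85 300 -38 0 0"

```text
time_s: 0.72
eef_pos: [405.3, 336.1, 148.2]
ee_rot: [0.696, -0.128, 0.695, 0.128]
force: [0.3, 0.9, 0.1]
grip_width: 1.0
```

```bash
python3 - <<'E'
from h import *
print(ctrl.sense()['eef_pos']);delta([466.5,312,100],down(.35+np.pi/2))
E
```

```text
[405.29289254 336.09009187 148.22489667]
d [ 48.2 -44.3  48.7] [ 0.74  0.01 -0.  ]
```

Request:
carry_out --pt "-1 8 -15 15 0 0 0" --pt "-1 20 -30 30 0 0 0" --pt "-1 40 -45 36 0 0 0" --pt "-1 41 -45 36 0 0 0" --pt "-1 41 -45 36 0 0 0"

```text
time_s: 1.35
eef_pos: [453.2, 308.8, 108.7]
ee_rot: [0.696, -0.127, 0.695, 0.127]
force: [0.4, 0.6, -0.7]
grip_width: 1.001
```

```bash
python3 - <<'E'
from h import *
print(ctrl.sense()['eef_pos'])
delta([466.5,312,28],down(.35+np.pi/2))
T=viewer.capture("top");cv2.imwrite("pics/t2.png",cv2.resize(T[220:330,110:250],None,fx=4,fy=4)[:,:,::-1])
E
```

```text
[453.15633085 308.79478906 108.7460938 ]
d [80.8 -1.7 13.6] [ 0.58  0.05 -0.01]
```

View pics/t2.png

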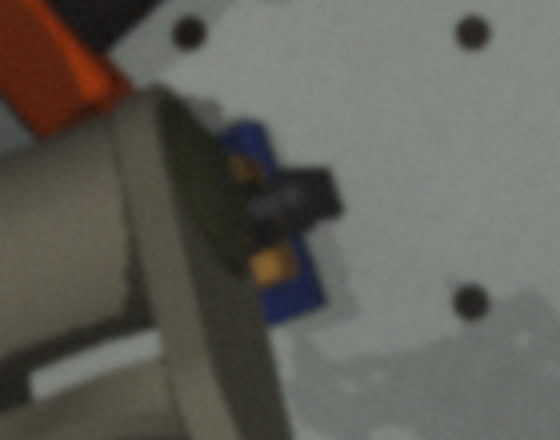

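The jaws straddle the handle, with the drill's corner close to the left finger. I'll narrow the jaws and descend.

Request:
carry_out --pt "-0.4 0 -2 14 0.5 0 0" --pt "-0.4 20 -2 14 0.5 0 0" --pt "-0.4 45 -2 14 0.5 0 0" --pt "-0.4 70 -2 14 0.5 0 0" --pt "-0.4 78 -2 14 0.5 0 0"

```text
time_s: 2.02
eef_pos: [466.6, 311.4, 29.6]
ee_rot: [0.696, -0.124, 0.697, 0.124]
force: [1.1, -0.3, 0.7]
grip_width: 0.699
```

```bash
python3 - <<'E'
from h import *
print(ctrl.sense()['eef_pos'],ctrl.sense()['force']);delta([466.5,312,29],down(.35+np.pi/2))
E
```

```text
[466.63689173 311.43772148  29.58726077] [ 1.12486777 -0.27286989  0.72609132]
d [0.6 0.6 0.1] [ 0.08 -0.06  0.  ]
```

Close, then check that it's held and lift.

Request:
carry_out --pt "1 0 0 0 0 0 0" --pt "1 0 0 0 0 0 0" --pt "1 0 0 0 0 0 0" --pt "1 0 0 0 0 0 0" --pt "1 0 0 0 0 0 0" --newtons 50

```text
time_s: 2.65
eef_pos: [467.9, 311.5, 31.3]
ee_rot: [0.697, -0.123, 0.696, 0.124]
force: [-2.2, 0.5, 6.3]
grip_width: 0.301
```

Request:
carry_out --pt "1 -15 0 0 0 0 0" --pt "1 -45 0 0 0 0 0" --pt "1 -70 0 0 0 0 0" --pt "1 -70 0 0 0 0 0" --pt "1 -70 0 0 0 0 0"

```text
time_s: 3.28
eef_pos: [466.8, 310.7, 99.2]
ee_rot: [0.696, -0.123, 0.697, 0.123]
force: [-0.4, -0.2, -2.3]
grip_width: 0.298
```

```bash
python3 - <<'E'
from h import *
print(ctrl.sense());
for y in (120,72,-62):
    p=jig([-155,y,0]);print(p); delta([p[0],p[1],85],down(Y+np.pi/2))
E
```

```text
{'time_s': 3.275, 'joints': array([ 3.78447191e-01,  5.25083792e-01,  1.55107237e+00, -7.33416793e-05,
        1.06691791e+00, -1.54295296e+00]), 'dq': array([-0.00096274,  0.01437633,  0.00482741,  0.00097777,  0.00228484,
       -0.00112094]), 'tau': array([ 3.03427794e-02, -4.98483109e+01, -2.39922112e+01, -5.31634159e-04,
        2.98672356e-03,  1.78544142e-04]), 'eef_pos': array([466.78668575, 310.73906313,  99.20888508]), 'ee_rot': array([ 0.69575882, -0.12346348,  0.69677565,  0.12320767]), 'force': array([-0.44913108, -0.20310662, -2.3344867 ]), 'wrist_torque': array([-0.04471421, -0.03580114, -0.05988972]), 'grip_width': 0.2976623909816805}
[451.74274013  41.52155714   0.        ]
d [  14.4 -247.7 -106.6] [ 5.48 -0.08  0.01]
[463.85051975  -4.92628105   0.        ]
d [  14.4 -295.4 -111.2] [ 5.48 -0.08  0.01]
[ 497.6514045  -134.59316267    0.        ]
d [  14.4 -428.8 -124. ] [ 5.48 -0.08  0.01]
```

Request:
carry_out --pt "1 0 -50 -20 1 0 0" --pt "1 5 -110 -42 2 0 0" --pt "1 10 -165 -64 3 0 0" --pt "1 14 -215 -84 4 0 0" --pt "1 14 -255 -100 5.5 0 0"

```text
time_s: 3.9
eef_pos: [460.0, 35.3, 84.8]
ee_rot: [0.701, -0.089, 0.702, 0.089]
force: [-0.3, -0.3, -2.2]
grip_width: 0.299
```

```bash
python3 - <<'E'
from h import *
print(ctrl.sense()['eef_pos'])
p=jig([-155,74,0]);delta([p[0],p[1],75],down(Y+np.pi/2))
E
```

```text
[459.95666276  35.31426179  84.82745222]
d [  9.8 -37.9  -6.3] [-0.12 -0.13 -0.06]
```

Request:
carry_out --pt "1 3 -20 -3 0 0 0" --pt "1 8 -38 -6 0 0 0" --pt "1 10 -38 -6 0 0 0" --pt "1 10 -38 -6 0 0 0" --pt "1 10 -38 -6 0 0 0"

```text
time_s: 4.53
eef_pos: [464.6, -0.4, 76.0]
ee_rot: [0.701, -0.09, 0.701, 0.09]
force: [0.3, -0.6, -2.0]
grip_width: 0.295
```

```bash
python3 - <<'E'
from h import *
print(ctrl.sense()['eef_pos'])
p=jig([-155,74,0]);delta([p[0],p[1],51],down(Y+np.pi/2))
S=viewer.capture("scene");cv2.imwrite("pics/s3.png",cv2.resize(S[180:330,200:400],None,fx=4,fy=4)[:,:,::-1])
E
```

```text
[ 4.64630977e+02 -4.47226743e-01  7.59576685e+01]
d [25.  -2.1 -1.9] [ 0.04 -0.01 -0.01]
```

View pics/s3.png

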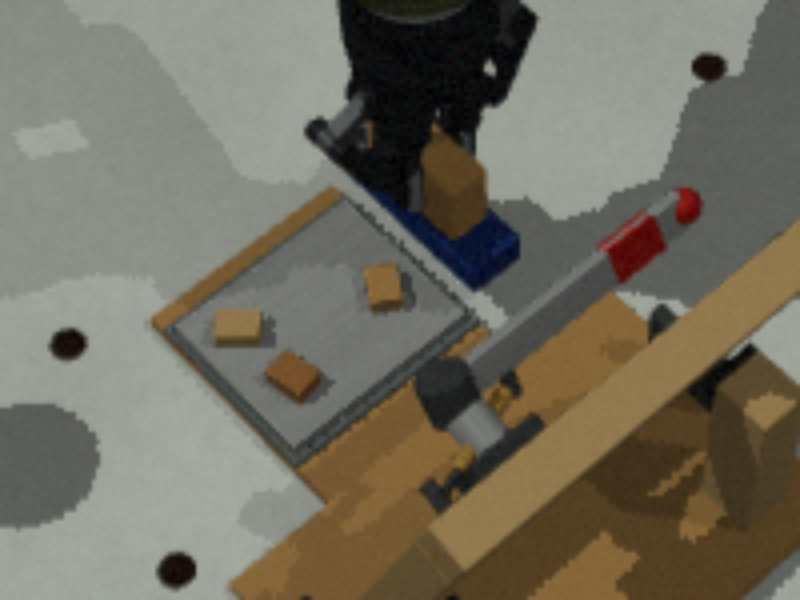

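The scraper hangs parallel to the plate's left edge and clear of the chips. Descend and sweep.

Request:
carry_out --pt "1 8 -1 -2 0 0 0" --pt "1 18 -1 -2 0 0 0" --pt "1 25 -1 -2 0 0 0" --pt "1 25 -1 -2 0 0 0" --pt "1 25 -1 -2 0 0 0"

```text
time_s: 5.2
eef_pos: [463.0, -2.6, 50.7]
ee_rot: [0.701, -0.09, 0.701, 0.09]
force: [0.6, -0.8, -1.6]
grip_width: 0.295
```

```bash
python3 - <<'E'
from h import *
s=ctrl.sense();print(s['eef_pos'],s['force'])
p=jig([-155,-64,0]);delta([p[0],p[1],50.5],down(Y+np.pi/2))
E
```

```text
[463.01704666  -2.56774592  50.74257366] [ 0.59288204 -0.84195561 -1.60056031]
d [   0.2 -138.5    0.2] [-0.01 -0.02 -0.01]
```

Request:
carry_out --pt "1 0.5 -10 0 0 0 0" --pt "1 0.5 -24 0 0 0 0" --pt "1 0.5 -38 0 0 0 0" --pt "1 0.5 -52 0 0 0 0" --pt "1 0.5 -66 0 0 0 0"

```text
time_s: 5.82
eef_pos: [479.9, -67.6, 50.5]
ee_rot: [0.701, -0.09, 0.701, 0.09]
force: [0.5, 0.5, -1.3]
grip_width: 0.3
```

Request:
carry_out --pt "1 0 -14 0 0 0 0" --pt "1 0 -30 0 0 0 0" --pt "1 0 -46 0 0 0 0" --pt "1 0 -62 0 0 0 0" --pt "1 0 -74 0 0 0 0"

```text
time_s: 6.45
eef_pos: [498.6, -139.1, 50.5]
ee_rot: [0.701, -0.09, 0.701, 0.09]
force: [0.1, 0.1, -2.0]
grip_width: 0.299
```

```bash
python3 - <<'E'
from h import *
s=ctrl.sense();print(s['eef_pos'],s['force'])
p=jig([-155,-66,0]);delta([p[0],p[1],50.5],down(Y+np.pi/2))
S=viewer.capture("scene");cv2.imwrite("pics/s4.png",cv2.resize(S[180:330,180:380],None,fx=4,fy=4)[:,:,::-1])
E
```

```text
[ 498.57778968 -139.14240617   50.466578  ] [ 0.14570071  0.05672486 -1.97277999]
d [-0.   0.6  0.3] [-0.04  0.    0.  ]
```

View pics/s4.png

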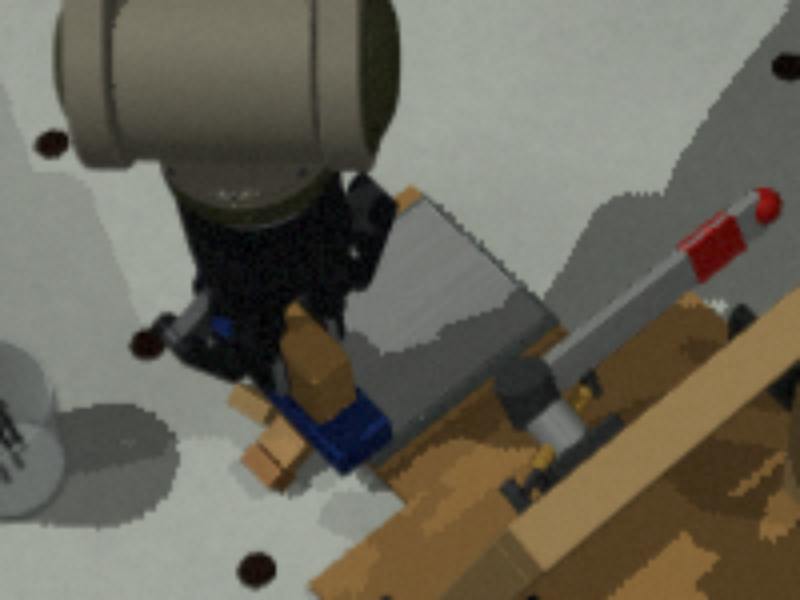

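The chips are at the edge, just ahead of the blade, so I'll push a little further.

Request:
carry_out --pt "1 0 -8 0 0 0 0" --pt "1 0 -16 0 0 0 0" --pt "1 0 -20 0 0 0 0" --pt "1 0 -20 0 0 0 0" --pt "1 0 -20 0 0 0 0"

```text
time_s: 7.12
eef_pos: [503.3, -157.2, 50.5]
ee_rot: [0.701, -0.09, 0.701, 0.09]
force: [0.2, -0.4, -2.0]
grip_width: 0.297
```

Request:
carry_out --pt "1 -20 0 0 0 0 0" --pt "1 -50 0 0 0 0 0" --pt "1 -60 50 0 0 0 0" --pt "1 -60 110 0 0 0 0" --pt "1 -60 170 0 0 0 0"

```text
time_s: 7.75
eef_pos: [459.8, 8.8, 110.7]
ee_rot: [0.702, -0.09, 0.701, 0.09]
force: [-0.2, 1.0, -2.1]
grip_width: 0.298
```

```bash
python3 - <<'E'
from h import *
s=ctrl.sense();print(s['eef_pos'],s['force'])
delta([400,230,70],down(Y+np.pi/2))
delta([440,245,70],down(Y+np.pi/2))
S=viewer.capture("scene");cv2.imwrite("pics/s5.png",cv2.resize(S[210:330,160:320],None,fx=3,fy=3)[:,:,::-1])
E
```

```text
[459.80926382   8.7943763  110.73323778] [-0.16475262  0.96031055 -2.07764069]
d [ 40.7 229.1  -2.3] [-0.04  0.03  0.01]
d [ 40.7 233.6  40.2] [-0.04  0.03  0.01]
```

View pics/s5.png

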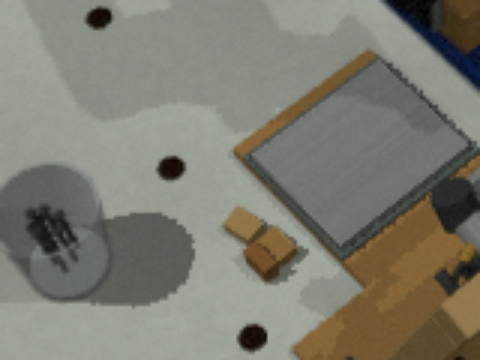

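The plate is clean, and the chips lie on the bench beside the tongue at crop (240,222) and (272,250). Next I'll set the scraper down on the left.

Request:
carry_out --pt "1 0 55 8 0 0 0" --pt "1 10 115 16 0 0 0" --pt "1 25 175 28 0 0 0" --pt "1 40 225 38 0 0 0" --pt "1 40 232 40 0 0 0"

```text
time_s: 8.43
eef_pos: [439.4, 244.1, 69.5]
ee_rot: [0.7, -0.091, 0.702, 0.091]
force: [0.9, -0.8, -2.3]
grip_width: 0.297
```

Request:
carry_out --pt "1 10 0 0 0 0 0" --pt "1 20 0 0 0 0 0" --pt "1 30 0 0 0 0 0" --pt "1 37 0 0 0 0 0" --pt "1 37 0 0 0 0 0"

```text
time_s: 9.05
eef_pos: [440.6, 241.3, 33.0]
ee_rot: [0.701, -0.09, 0.702, 0.09]
force: [-0.6, 0.7, -2.5]
grip_width: 0.297
```

Request:
carry_out --pt "1 1 0 0 0 0 0" --pt "1 2 0 0 0 0 0" --pt "1 2 0 0 0 0 0" --pt "0.2 2 0 0 0 0 0" --pt "-0.4 2 0 0 0 0 0"

```text
time_s: 9.68
eef_pos: [441.0, 241.7, 31.7]
ee_rot: [0.702, -0.09, 0.701, 0.09]
force: [0.1, -0.3, -0.2]
grip_width: 0.599
```

Request:
carry_out --pt "-0.4 0 0 0 0 0 0" --pt "-0.4 -10 0 0 0 0 0" --pt "-0.4 -60 0 0 0 0 0" --pt "-0.4 -120 0 0 0 0 0" --pt "-0.4 -180 0 0 0 0 0"

```text
time_s: 10.3
eef_pos: [440.4, 241.6, 214.2]
ee_rot: [0.702, -0.09, 0.701, 0.09]
force: [0.9, -0.8, 0.9]
grip_width: 0.698
```

```bash
python3 - <<'E'
from h import *
s=ctrl.sense();print(s['eef_pos'],s['force'])
# leg geometry in jig coords
inv=lambda p:R.from_rotvec([0,0,-Y]).apply(np.array(p)-O)
print('band',inv([597.9,44.5,162.2]),'pivot',inv([624.1,-68.1,166.6]))
yl=np.array([0,1,0]);a=.93;zl=np.array([np.sin(a),0,np.cos(a)])
P=inv([597.9,44.5,162.2])-115*yl-4*zl
for f in(0,.2,.4,.6,.8,.95):
    y=np.cos(f)*yl-np.sin(f)*zl; z=np.cos(f)*zl+np.sin(f)*yl
    q=P+115*y+4*z; print(f,q.round(1),z.round(2))
for p in([2,86,260],[2,86,175]): delta(jig(p),down(Y+np.pi/2))
E
```

```text
[440.44119646 241.59775533 214.23690416] [ 0.8611606  -0.7690963   0.91687678]
band [-12.81768569  86.01463209 162.2       ] pivot [-15.86774036 -29.55308471 166.6       ]
0 [-12.8  86.  162.2] [0.8 0.  0.6]
0.2 [-31.2  84.5 148.5] [0.79 0.2  0.59]
0.4 [-49.   78.5 135.2] [0.74 0.39 0.55]
0.6 [-65.4  68.2 123. ] [0.66 0.56 0.49]
0.8 [-79.9  54.  112.2] [0.56 0.72 0.42]
0.95 [-89.1  41.2 105.3] [0.47 0.81 0.35]
d [ -45.7 -230.4  117.6] [-0.01  0.04  0.  ]
d [  39.3 -230.4  117.5] [-0.01  0.04  0.  ]
```

Request:
carry_out --pt "1 -40 -20 10 0 0 0" --pt "1 -40 -75 35 0 0 0" --pt "1 -40 -135 65 0 0 0" --pt "1 -40 -190 95 0 0 0" --pt "1 -40 -222 113 0 0 0"

```text
time_s: 10.92
eef_pos: [607.2, 53.0, 252.0]
ee_rot: [0.702, -0.089, 0.701, 0.089]
force: [-0.3, 0.9, -0.4]
grip_width: 0.003
```

```bash
cat >> h.py <<'E'
def inj(p): return R.from_rotvec([0,0,-Y]).apply(np.array(p)-O)
def jd(p): # tool delta for jig position, tool down & aligned
    print('jig pos',inj(ctrl.sense()['eef_pos']).round(1),'F',ctrl.sense()['force'].round(1)); delta(jig(p),down(Y+np.pi/2))
E
python3 - <<'E'
from h import *
jd([2,96,168])
S=viewer.capture("scene");cv2.imwrite("pics/s6.png",cv2.resize(S[160:340,260:460],None,fx=4,fy=3)[:,:,::-1])
E
```

```text
jig pos [ -1.6  91.9 252. ] F [-0.3  0.9 -0.4]
d [84.   4.1  3.6] [-0.11  0.02  0.01]
```

View pics/s6.png

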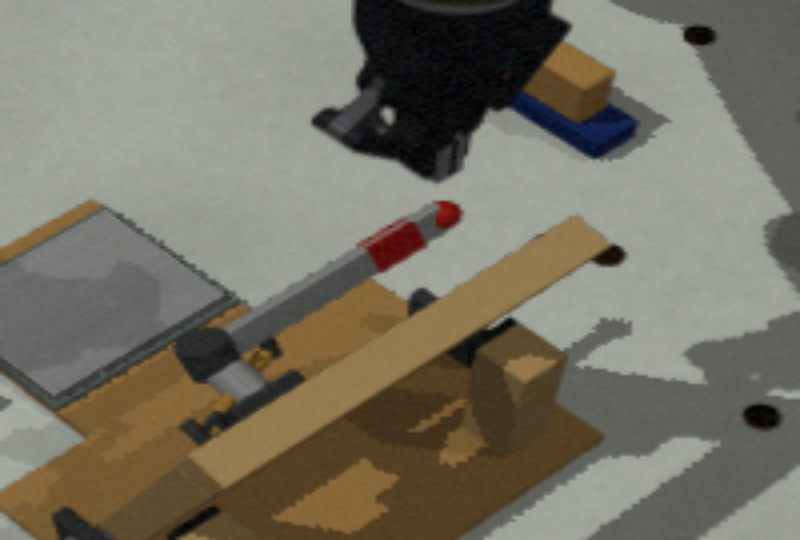

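The scraper stands at (575,100), and the shut fingertips hang above the band at (437,178). Descend behind the leg.

Request:
carry_out --pt "1 10 4 6 0 0 0" --pt "1 35 4 6 0 0 0" --pt "1 60 4 6 0 0 0" --pt "1 80 4 6 0 0 0" --pt "1 84 4 6 0 0 0"

```text
time_s: 11.6
eef_pos: [609.8, 62.0, 166.5]
ee_rot: [0.7, -0.09, 0.702, 0.091]
force: [-0.2, 0.5, -0.2]
grip_width: 0.002
```

```bash
cat > leg.py <<'E'
from h import *
def red():
    S=viewer.capture("scene");m=mask(S,lambda h,s,v:((h<5)|(h>172))&(s>140)&(v>60));m[:,420:]=0;m[:200]=0
    print('red',[(b[0],b[1].tolist()) for b in blobs(m,6)])
    # rail top face right end corner: wood blob extents near rail end
    return S
E
python3 - <<'E'
from leg import *
red()
yl=np.array([0,1,0]);a=.93;zl=np.array([np.sin(a),0,np.cos(a)]);xl=np.array([np.cos(a),0,-np.sin(a)])
P=np.array([-12.8,86,162.2])-115*yl-4*zl
for i,f in enumerate((0,.1,.2,.3,.4,.5,.6,.7,.8,.9,1.0)):
    y=np.cos(f)*yl-np.sin(f)*zl; z=np.cos(f)*zl+np.sin(f)*yl
    q=P+115*y+4*z+[11,10+4*min(f/.2,1),0]+xl*(-3+6*f); print(f,q.round(1))
jd([2,96,168])
E
```

```text
red [(np.int32(68), [356.4, 244.1])]
0 [ -3.6  96.  164.6]
0.1 [-12.5  97.8 157.2]
0.2 [-21.3  98.5 149.9]
0.3 [-29.9  96.  142.7]
0.4 [-38.3  92.5 135.7]
0.5 [-46.4  87.8 128.9]
0.6 [-54.1  82.2 122.5]
0.7 [-61.2  75.5 116.4]
0.8 [-67.8  68.  110.7]
0.9 [-73.8  59.6 105.5]
1.0 [-79.1  50.5 100.8]
jig pos [  3.5  99.7 166.9] F [0.9 0.5 0.2]
d [-1.1 -3.7 -1.5] [ 0.05 -0.08 -0.04]
```

Request:
carry_out --pt "1 2 -3 -6 0 0 0" --pt "1 6 -3 -11 0 0 0" --pt "1 10 -3 -16 0 0 0" --pt "1 17 -3 -25 0 0 0" --pt "1 24 -4 -33 0 0 0"

```text
time_s: 12.28
eef_pos: [579.6, 48.4, 143.4]
ee_rot: [0.702, -0.09, 0.701, 0.09]
force: [0.9, 0.5, 1.0]
grip_width: 0.001
```

```bash
python3 - <<'E'
from leg import *
S0=cv2.imread("pics/s6.png")
S=red();jd([-46.4,87.8,128.9])
A=cv2.imread("pics/scene0.png")[:,:,::-1]
# wood-mask rail difference at rail region: does the rail's far edge move?
d=(cv2.absdiff(S,A).sum(2)>60)[225:345,300:430];print('diff px',d.sum())
cv2.imwrite("pics/s7.png",cv2.resize(S[160:340,240:440],None,fx=4,fy=3)[:,:,::-1])
E
```

```text
red [(np.int32(35), [345.1, 241.6])]
jig pos [-30.7  94.4 142.4] F [ 2.  -0.7  0.6]
d [ 13.5  -6.7 -15.7] [-0.03 -0.1  -0.03]
diff px 2534
```

View pics/s7.png

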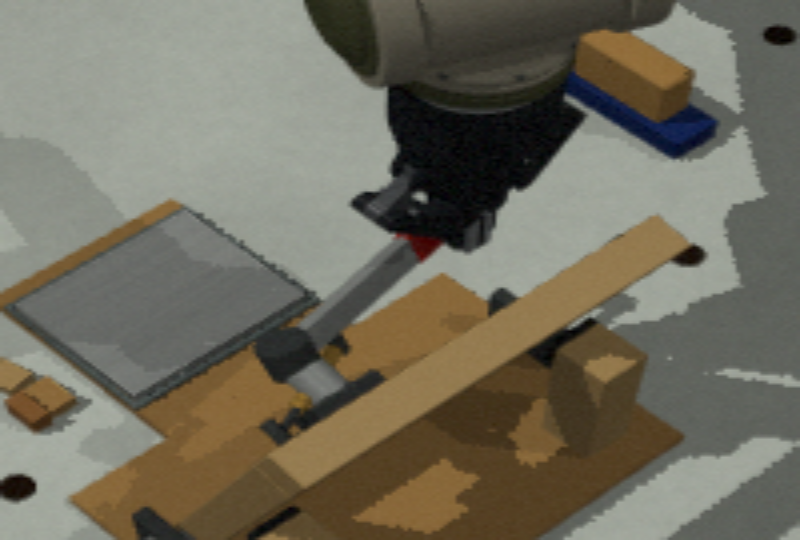

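The leg is turning down, and the rail end hasn't moved. Push on over centre.

Request:
carry_out --pt "1 7 -2 -8 0 0 0" --pt "1 14 -7 -16 0 0 0" --pt "1 20 -13 -23 0 0 0" --pt "1 26 -19 -30 0 0 0" --pt "1 32 -26 -37 0 0 0"

```text
time_s: 12.95
eef_pos: [550.2, 13.4, 111.0]
ee_rot: [0.701, -0.09, 0.702, 0.09]
force: [0.3, -0.3, 0.5]
grip_width: 0.0
```

Request:
carry_out --pt "1 5 -9 -6 0 0 0" --pt "1 10 -18 -11 0 0 0" --pt "1 10 -18 -11 0 0 0" --pt "1 10 -18 -11 0 0 0" --pt "1 10 -18 -11 0 0 0"

```text
time_s: 13.58
eef_pos: [544.8, -5.9, 101.7]
ee_rot: [0.701, -0.09, 0.701, 0.09]
force: [-1.0, 0.2, -0.4]
grip_width: 0.0
```

```bash
python3 - <<'E'
from leg import *
S=red();jd([-79,50.5,180])
def top():
    T=viewer.capture("top");m=mask(T,lambda h,s,v:((h<5)|(h>172))&(s>140)&(v>60));m[:,:250]=0
    print('top red',[(b[0],b[1].tolist()) for b in blobs(m,5)])
top()
a=.93;zl=np.array([np.sin(a),0,np.cos(a)]);P=np.array([-12.8,86,162.2])-[0,115,0]-4*zl
print('expected open ball (world)',jig(P-149*zl),'band',jig(P-115*zl))
E
```

```text
red [(np.int32(19), [266.5, 253.5]), (np.int32(64), [275.9, 256.9])]
jig pos [-77.   50.7 101.7] F [-0.1 -0.4  0.1]
d [-78.3  -0.2  -2. ] [0.01 0.02 0.01]
top red [(np.int32(33), [365.5, 246.8])]
expected open ball (world) [508.247203   -97.72833409  70.73140071] band [534.62094159 -90.8533658   91.05775611]
```

```bash
python3 - <<'E'
from leg import *
print(plane("scene",[(266.5,253.5)],70.7),plane("scene",[(275.9,256.9)],91),plane("top",[(365.5,246.8)],91))
# rail grip pose: frame leaning th back; tool x=-frame z, tool y=frame x (or -)
def rail(th,up,flip):
    fz=np.array([np.sin(th),0,np.cos(th)]);fx=np.array([np.cos(th),0,-np.sin(th)])
    rz=R.from_rotvec([0,0,Y]);x=rz.apply(-fz);y=rz.apply(fx)*flip
    return jig(np.array([0,0,32])+up*fz),R.from_matrix(np.c_[x,y,np.cross(x,y)])
for fl in(1,-1):
    for up in(300,212): print(fl,up,rail(.34,up,fl)[0].round(1)); delta(*rail(.34,up,fl))
print(ctrl.sense()['joints'].round(2))
E
```

```text
[[ 486.52615463 -102.90036814   70.7       ]] [[514.80689348 -92.98062267  91.        ]] [[523.43836428 -97.65930786  91.        ]]
1 300 [728.8 -10.3 314.8]
d [-213.2  -50.7  177.1] [ 89.06  15.3  -15.29]
1 212 [700.4 -17.7 231.9]
d [-130.2  -50.7  147.7] [ 89.06  15.3  -15.29]
-1 300 [728.8 -10.3 314.8]
d [-213.2  -50.7  177.1] [-89.05  15.29  15.3 ]
-1 212 [700.4 -17.7 231.9]
d [-130.2  -50.7  147.7] [-89.05  15.29  15.3 ]
[-0.23  0.49  1.6   0.    1.05 -2.05]
```

The kickstand's red ball now hangs at jig y ≈ −29, straight below the hinge, so it is fully open. Retreat up and turn the tool to take the rail.

Request:
carry_out --pt "-1 -50 0 -5 9 0 0" --pt "-1 -105 0 -5 19 0 0" --pt "-1 -160 0 -5 29 0 0" --pt "-1 -215 0 -5 39 0 0" --pt "-1 -240 0 -5 49 0 0"

```text
time_s: 14.3
eef_pos: [540.1, -7.3, 344.9]
ee_rot: [0.677, 0.211, 0.673, -0.211]
force: [-0.3, -0.1, -0.5]
grip_width: 0.998
```

Request:
carry_out --pt "-1 0 0 0 10 0 0" --pt "-1 0 0 0 20 0 0" --pt "-1 0 0 0 30 0 0" --pt "-1 0 0 0 40 0 0" --pt "-1 0 0 0 40 0 0"

```text
time_s: 14.92
eef_pos: [539.7, -7.3, 341.6]
ee_rot: [0.564, 0.427, 0.564, -0.427]
force: [-0.2, -0.6, 0.4]
grip_width: 0.998
```

```bash
cat >> h.py <<'E'
def rail(th,up,flip=1,y=0):
    fz=np.array([np.sin(th),0,np.cos(th)]);fx=np.array([np.cos(th),0,-np.sin(th)])
    rz=R.from_rotvec([0,0,Y]);x=rz.apply(-fz);yy=rz.apply(fx)*flip
    return jig(np.array([0,y,32])+up*fz),R.from_matrix(np.c_[x,yy,np.cross(x,yy)])
E
python3 - <<'E'
from h import *
s=ctrl.sense();print(inj(s['eef_pos']),s['joints'].round(2))
for up in(310,212): delta(*rail(.34,up))
E
```

```text
[-82.15257888  50.59305437 341.55828598] [-0.23  0.3   1.24 -0.    1.61 -0.5 ]
d [ 17.3 184.5  54.1] [  1.08   0.19 -19.48]
d [109.7 151.9  53.5] [  1.08   0.19 -19.48]
```

Request:
carry_out --pt "-1 0 40 12 0 0 -5" --pt "-1 0 80 25 0 0 -10" --pt "-1 5 120 38 0 0 -15" --pt "-1 12 160 50 0 0 -19.5" --pt "-1 17 184 54 1 0 -19.5"

```text
time_s: 15.55
eef_pos: [687.7, -10.5, 297.8]
ee_rot: [0.485, 0.333, 0.622, -0.517]
force: [0.1, 0.4, 1.5]
grip_width: 0.998
```

Request:
carry_out --pt "-1 0 0 0 0 0 0" --pt "-1 0 0 0 0 0 0" --pt "-1 0 0 0 0 0 0" --pt "-1 0 0 0 0 0 0" --pt "-1 0 0 0 0 0 0"

```text
time_s: 16.18
eef_pos: [686.9, -10.8, 304.8]
ee_rot: [0.488, 0.336, 0.618, -0.517]
force: [-0.1, -0.7, -0.3]
grip_width: 1.001
```

```bash
python3 - <<'E'
from h import *
s=ctrl.sense();print(inj(s['eef_pos']),s['joints'].round(2))
for up in(310,212): delta(*rail(.34,up))
S=viewer.capture("scene");cv2.imwrite("pics/s8.png",cv2.resize(S[120:400,220:480],None,fx=3,fy=2.1)[:,:,::-1])
T=viewer.capture("top");cv2.imwrite("pics/t8.png",T[:,:,::-1])
E
```

```text
[ 59.35346405  10.09810095 304.75280749] [-0.14  1.    0.19 -0.16  2.23 -0.48]
d [-32.1  35.8  10.4] [-0.05  0.59 -1.37]
d [65.8 33.5  9.4] [-0.05  0.59 -1.37]
```

```bash
python3 - <<'E'
from h import *
from scipy.optimize import least_squares
D=[(.3134,1.8119,3.143,524.7,230.7),(.5251,2.0762,3.143,560.7,99.2),(.49,2.09,3.14,544.8,101.7),(.30,1.54,3.15,539.7,341.6),(1.0,1.19,3.42,687,304.8)]
def f(p):
    L1,L2,b,zc,Lt=p; o=[]
    for a,c,e,r,z in D:
        o+=[L1*np.sin(a)+L2*np.sin(c+b)+Lt*np.sin(e)-r, zc+L1*np.cos(a)+L2*np.cos(c+b)+Lt*np.cos(e)-z]
    return o
s=least_squares(f,[430,400,0,300,250]);L1,L2,b,zc,Lt=s.x;print(s.x.round(2),np.abs(s.fun).max())
# max wrist reach at q3=.19
for up,th in((310,.34),(280,.34),(250,.34),(212,.34),(212,.25),(212,.15),(212,.05),(212,0),(216,.34)):
  for tilt in(th,th-.1,th-.2,0,-.2):
    p,_=rail(th,up); r=np.hypot(p[0],p[1])+Lt*np.sin(tilt); z=p[2]+Lt*np.cos(tilt)
    d=np.hypot(r,z-zc); c=(d*d-L1**2-L2**2)/(2*L1*L2)
    q3=np.arccos(c)-b if abs(c)<1 else None
    print(up,th,round(tilt,2),'q3',q3)
E
```

```text
[4.6302e+02 4.0816e+02 1.3000e-01 2.9299e+02 3.5496e+02] 1.4705567110468678
310 0.34 0.34 q3 None
310 0.34 0.24 q3 None
310 0.34 0.14 q3 -0.03592875517730036
310 0.34 0 q3 0.5100958325847617
310 0.34 -0.2 q3 0.8862418630971838
280 0.34 0.34 q3 None
280 0.34 0.24 q3 None
280 0.34 0.14 q3 0.3227385969660226
280 0.34 0 q3 0.6530497935199636
280 0.34 -0.2 q3 0.9871871444810989
250 0.34 0.34 q3 None
250 0.34 0.24 q3 0.21229505911154642
250 0.34 0.14 q3 0.4991187319512096
250 0.34 0 q3 0.7715631938603638
250 0.34 -0.2 q3 1.078229727912079
212 0.34 0.34 q3 0.1412513517283722
212 0.34 0.24 q3 0.4565809676720264
212 0.34 0.14 q3 0.6642962464594322
212 0.34 0 q3 0.8993297976641124
212 0.34 -0.2 q3 1.1821686150836352
212 0.25 0.25 q3 0.5434533370718713
212 0.25 0.15 q3 0.7288458911081871
212 0.25 0.05 q3 0.8889747634216818
212 0.25 0 q3 0.9630025573033663
212 0.25 -0.2 q3 1.2327000296487662
212 0.15 0.15 q3 0.8180546831829
212 0.15 0.05 q3 0.9649784352602395
212 0.15 -0.05 q3 1.1009854976707047
212 0.15 0 q3 1.0341240834445158
212 0.15 -0.2 q3 1.2905464977138945
212 0.05 0.05 q3 1.0403309259085696
212 0.05 -0.05 q3 1.1685226363444285
212 0.05 -0.15 q3 1.290634905269793
212 0.05 0 q3 1.1052775789706442
212 0.05 -0.2 q3 1.3497642930784122
212 0 0 q3 1.14075884424042
212 0 -0.1 q3 1.2626614149161042
212 0 -0.2 q3 1.3797589377043118
212 0 0 q3 1.14075884424042
212 0 -0.2 q3 1.3797589377043118
216 0.34 0.34 q3 0.09547084472758802
216 0.34 0.24 q3 0.43620798763962054
216 0.34 0.14 q3 0.6487953052964572
216 0.34 0 q3 0.886811548758768
216 0.34 -0.2 q3 1.1717578955707804
```

Full tilt is out of reach at the start lean because the elbow is at its limit. I'll straddle the rail with less tilt, hook it up with the rear finger, then grip once aligned.

```bash
cat >> h.py <<'E'
def to(x,z,tilt,y=0):
    s=ctrl.sense();print('now',inj(s['eef_pos']).round(1),'F',s['force'].round(1),'q',s['joints'].round(2),'w',round(s['grip_width'],2))
    delta(jig([x,y,z]),rail(tilt,0)[1])
E
python3 - <<'E'
from h import *
to(81,295,.12); to(72,220,.12)
E
```

```text
now [ 59.4  10.1 304.3] F [ 0.4  0.3 -0.2] q [-0.14  1.01  0.19 -0.16  2.23 -0.48] w 1.0
d [ 2.2 23.4 10.1] [1.000e-02 5.800e-01 1.128e+01]
now [ 59.4  10.1 304.3] F [ 0.4  0.3 -0.2] q [-0.14  1.01  0.19 -0.16  2.23 -0.48] w 1.0
d [76.3 38.2  9.3] [1.000e-02 5.800e-01 1.128e+01]
```

Request:
carry_out --pt "-0.3 0 0 3 0 0 5" --pt "-0.3 0 5 6 0 0 11" --pt "-0.3 0 12 10 0 0 11" --pt "-0.3 0 20 10 0 0 11" --pt "-0.3 0 23 10 0 0 11"

```text
time_s: 16.9
eef_pos: [710.9, -14.8, 296.6]
ee_rot: [0.534, 0.394, 0.583, -0.468]
force: [0.6, 0.1, -0.1]
grip_width: 0.652
```

```bash
python3 - <<'E'
from h import *
to(81,295,.12); to(72,220,.12)
E
```

```text
now [8.150e+01 1.000e-01 2.966e+02] F [ 0.6  0.1 -0.1] q [-0.16  0.88  0.42 -0.06  1.95 -0.44] w 0.65
d [ 1.6 -0.3  0.1] [0.07 0.56 0.32]
now [8.150e+01 1.000e-01 2.966e+02] F [ 0.6  0.1 -0.1] q [-0.16  0.88  0.42 -0.06  1.95 -0.44] w 0.65
d [77.2  0.2 -0.6] [0.07 0.56 0.32]
```

Request:
carry_out --pt "-0.3 10 0 0 0 0 0" --pt "-0.3 25 0 0 0 0 0" --pt "-0.3 40 0 0 0 0 0" --pt "-0.3 48 0 0 0 0 0" --pt "-0.3 55 0 0 0 0 0"

```text
time_s: 17.52
eef_pos: [704.2, -17.1, 242.4]
ee_rot: [0.535, 0.394, 0.583, -0.468]
force: [-0.3, -0.5, -1.4]
grip_width: 0.649
```

Request:
carry_out --pt "-0.3 6 0 0 0 0 0" --pt "-0.3 12 0 0 0 0 0" --pt "-0.3 18 0 0 0 0 0" --pt "-0.3 23 0 0 0 0 0" --pt "-0.3 23 0 0 0 0 0"

```text
time_s: 18.15
eef_pos: [701.3, -18.1, 219.1]
ee_rot: [0.534, 0.394, 0.583, -0.468]
force: [0.2, -0.5, -1.1]
grip_width: 0.653
```

```bash
python3 - <<'E'
from h import *
to(72,220,.12)
for th in(.25,.2,.15,.12):
    # after hooking: rail centre ; tool tilt
    p=np.array([225*np.sin(th),32+225*np.cos(th)]);print(th,p.round(1))
T=viewer.capture("top");cv2.imwrite("pics/t9.png",T[:,:,::-1]);S=viewer.capture("scene");cv2.imwrite("pics/s9.png",cv2.resize(S[120:400,220:480],None,fx=3,fy=2.1)[:,:,::-1])
E
```

```text
now [ 71.4  -0.6 219.1] F [ 0.2 -0.5 -1.1] q [-0.17  0.83  0.71 -0.06  1.72 -0.43] w 0.65
d [-0.9  0.4 -0.6] [0.07 0.55 0.34]
0.25 [ 55.7 250. ]
0.2 [ 44.7 252.5]
0.15 [ 33.6 254.5]
0.12 [ 26.9 255.4]
```

Request:
carry_out --pt "-0.3 -1 -7 0 0 0 0" --pt "-0.3 -2 -14 0 0 0 0" --pt "-0.3 -3 -21 0 0 0 0" --pt "-0.3 -4 -28 0 0 0 0" --pt "-0.3 -5 -35 0 0 0 0"

```text
time_s: 18.88
eef_pos: [668.0, -26.8, 229.2]
ee_rot: [0.535, 0.394, 0.583, -0.468]
force: [1.0, -0.9, 0.3]
grip_width: 0.65
```

Request:
carry_out --pt "-0.3 0 -7 0 0 0 0" --pt "-0.3 -1 -14 0 0 0 0" --pt "-0.3 -1 -21 0 0 0 0" --pt "-0.3 -1.5 -26 0 0 0 0" --pt "-0.3 -1.5 -28 0 0 0 0"

```text
time_s: 19.5
eef_pos: [641.5, -33.7, 234.0]
ee_rot: [0.534, 0.394, 0.583, -0.468]
force: [1.5, 0.2, 0.5]
grip_width: 0.655
```

```bash
python3 - <<'E'
from h import *
to(9,233,.12)
S=viewer.capture("scene");cv2.imwrite("pics/s10.png",cv2.resize(S[120:400,220:480],None,fx=3,fy=2.1)[:,:,::-1])
A=cv2.imread("pics/s9.png");B=cv2.imread("pics/s10.png");print((cv2.absdiff(A,B).sum(2)>80).mean())
T=viewer.capture("top")
# rail mask: bright wood in top view, rail's left end
for im in (cv2.imread("pics/t9.png")[:,:,::-1].copy(),T):
    m=mask(im,lambda h,s,v:(h>8)&(h<25)&(s>90)&(v>90));print(blobs(m[100:260,255:410],60))
E
```

```text
now [  9.6  -0.7 234. ] F [1.5 0.2 0.5] q [-0.21  0.66  0.97 -0.06  1.62 -0.46] w 0.65
d [ 1.1 -0.5 -0.7] [0.06 0.57 0.3 ]
0.26834772370486654
[(np.int32(2192), array([120.4,  79.7]), ((118.79407501220703, 79.02633666992188), (115.0164566040039, 37.162357330322266), 82.71105194091797)), (np.int32(67), array([105.4,  62.6]), ((105.61537170410156, 63.57691192626953), (11.094003677368164, 8.043152809143066), 33.6900634765625)), (np.int32(70), array([107.8,  86.1]), ((108.51469421386719, 85.69116973876953), (13.719886779785156, 9.432422637939453), 59.03623962402344)), (np.int32(664), array([ 94. , 124.4]), ((94.5, 121.5), (43.0, 21.0), 90.0)), (np.int32(124), array([136.6, 149.7]), ((137.15516662597656, 149.637939453125), (10.956025123596191, 13.92715072631836), 68.19859313964844))]
[(np.int32(180), array([131.1,  51.5]), ((129.239013671875, 50.94878387451172), (13.549548149108887, 19.067148208618164), 77.90524291992188)), (np.int32(68), array([100.5,  74.1]), ((100.5, 74.5), (11.0, 7.0), 90.0)), (np.int32(883), array([122.5, 111.7]), ((122.96227264404297, 113.86792755126953), (39.559837341308594, 36.53790283203125), 74.05460357666016)), (np.int32(80), array([101. , 133.9]), ((101.0, 133.5), (13.0, 6.0), 90.0)), (np.int32(78), array([134.2, 150.9]), ((134.10000610351562, 150.8000030517578), (10.435516357421875, 7.905693531036377), 71.56504821777344))]
```

The rail rests on the rear finger, with about 1.5 N pushing back. Level the tool by 3.5° and close gently.

Request:
carry_out --pt "-0.3 0 0 0 0 0 2" --pt "-0.3 0 0 0 0 0 3.5" --pt "0 0 0 0 0 0 3.5" --pt "0.2 0 0 0 0 0 3.5" --pt "0.4 0 0 0 0 0 3.5" --newtons 30

```text
time_s: 20.23
eef_pos: [641.8, -33.7, 233.8]
ee_rot: [0.548, 0.411, 0.571, -0.452]
force: [0.3, -0.0, -0.6]
grip_width: 0.298
```

Request:
carry_out --pt "0.6 0 0 0 0 0 0" --pt "1 0 0 0 0 0 0" --pt "1 0 0 0 0 0 0" --pt "1 0 0 0 0 0 0" --pt "1 0 0 0 0 0 0"

```text
time_s: 20.85
eef_pos: [641.8, -33.6, 233.8]
ee_rot: [0.549, 0.412, 0.571, -0.452]
force: [1.7, 0.1, -1.2]
grip_width: 0.275
```

```bash
python3 - <<'E'
from h import *
to(0,32+206,0);print(ctrl.sense()['wrist_torque'])
E
```

```text
now [  9.9  -0.7 233.8] F [ 1.7  0.1 -1.2] q [-0.22  0.62  1.03 -0.04  1.54 -0.47] w 0.27
d [ -3.5 -10.2  -0.7] [0.12 0.56 3.67]
[ 0.0611803  -0.30964453  0.29774477]
```

Request:
carry_out --pt "1 0 -2 0 0 0 0.7" --pt "1 0 -4 0 0 0 1.4" --pt "1 0 -6.5 0 0 0 2.3" --pt "1 0 -9 0 0 0 3.1" --pt "1 0 -10.5 0 0 0 3.6" --newtons 50

```text
time_s: 21.48
eef_pos: [630.9, -36.5, 234.3]
ee_rot: [0.562, 0.429, 0.558, -0.434]
force: [-3.9, -2.5, -0.9]
grip_width: 0.274
```

Request:
carry_out --pt "1 0 0 0 0 0 0" --pt "1 0 0 0 0 0 0" --pt "1 0 0 0 0 0 0" --pt "1 0 0 0 0 0 0" --pt "1 0 0 0 0 0 0"

```text
time_s: 22.1
eef_pos: [631.4, -36.4, 234.3]
ee_rot: [0.562, 0.429, 0.558, -0.434]
force: [-5.1, -2.4, -0.7]
grip_width: 0.277
```

```bash
python3 - <<'E'
from h import *
to(0,238,0);print(ctrl.sense()['wrist_torque'])
S=viewer.capture("scene");T=viewer.capture("top")
cv2.imwrite("pics/f_s.png",S[:,:,::-1]);cv2.imwrite("pics/f_t.png",T[:,:,::-1])
v=np.vstack([cv2.resize(S[180:360,170:470],(750,300*3//2)), ])
a=cv2.resize(S[150:370,160:440],(420,330));b=cv2.resize(T[100:310,220:440],(346,330))
cv2.imwrite("pics/f.png",cv2.resize(np.hstack([a,b]),(800,345))[:,:,::-1])
cv2.imwrite("pics/f.png",np.vstack([cv2.resize(S[170:340,230:430],(700,595))])[:,:,::-1])
E
```

```text
now [ -0.8  -0.8 234.3] F [-5.1 -2.4 -0.7] q [-0.24  0.55  1.13 -0.01  1.45 -0.49] w 0.28
d [-3.7  0.8 -0.7] [0.13 0.56 0.14]
[-0.5961473   1.62101191  0.19921362]
```

View pics/f.png

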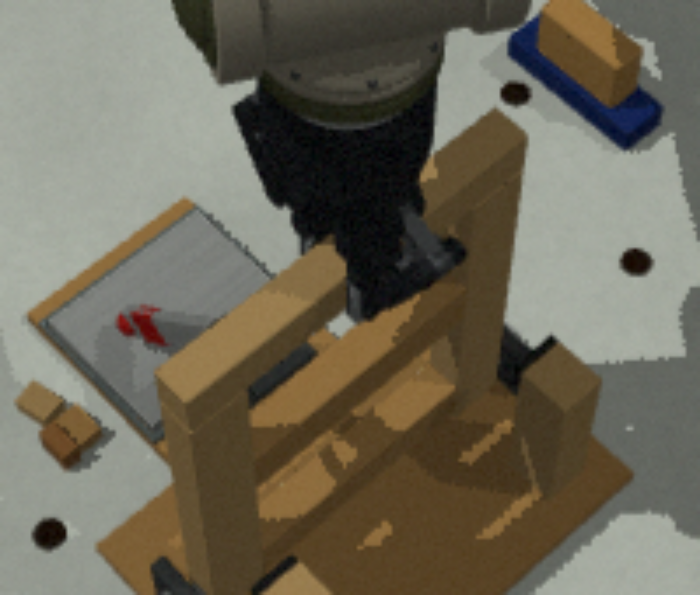

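The frame stands upright in the grip, with the open stand's red foot above the plate, the chips off it and the scraper standing at top right. A small strain of about 5 N remains between grip angle and position, so I'll ease it.

Request:
carry_out --pt "1 0 -0.7 0 0 0 0" --pt "1 0 -1.5 0 0 0 0" --pt "1 0 -1.5 0 0 0 0" --pt "1 0 -1.5 0 0 0 0" --pt "1 0 -1.5 0 0 0 0"

```text
time_s: 22.82
eef_pos: [630.3, -36.7, 234.3]
ee_rot: [0.562, 0.429, 0.558, -0.434]
force: [-0.8, -3.3, -6.8]
grip_width: 0.276
```

```bash
python3 - <<'E'
from h import *
to(0,238,0);print(ctrl.sense()['wrist_torque'])
S=viewer.capture("scene");T=viewer.capture("top")
u=lambda a,b:(230+a/3.5-.36,170+b/3.5-.36)
# rail top face end corners at z 272 (32+240) in jig coords (upright -> x' in -12..12)
for c in((525,135),(496,108),(180,405),(158,375)): print(inj(plane("scene",[u(*c)],272)[0]).round(1))
m=mask(S,lambda h,s,v:((h<5)|(h>172))&(s>140)&(v>60));m[:,420:]=0;m[:200]=0
for b in blobs(m,6): print(b[0],b[1],inj(plane("scene",[b[1]],38)[0]).round(1))
for n,x0 in(("t",T),):
    A=cv2.imread("pics/top0.png")[:,:,::-1]; d=cv2.absdiff(A,T).max(2)
    for k,(x,y,X,Yy) in dict(drill=(90,130,185,258),cup=(435,255,475,295),batten=(440,148,497,228)).items(): print(k,(d[y:Yy,x:X]>45).mean().round(3))
P=plane("scene",[u(190,202),u(48,320),u(157,440)],19);print('plate corners jig',[inj(p).round(1) for p in P])
E
```

```text
now [ -2.   -0.8 234.3] F [-0.8 -3.3 -6.8] q [-0.24  0.55  1.14 -0.01  1.45 -0.5 ] w 0.28
d [-3.7  2.  -0.7] [0.13 0.56 0.07]
[-0.4324071   0.40159747  0.18478762]
[ 11.7 108.2 272. ]
[ -9.6 109.4 272. ]
[  12.5 -111.6  272. ]
[  -6.1 -109.1  272. ]
54 [271.6 262.6] [-151.   -24.4   38. ]
15 [265.2 262.9] [-159.4  -34.8   38. ]
drill 0.017
cup 0.0
batten 0.0
plate corners jig [array([-212.5,   58.8,   19. ]), array([-204.5,  -60.7,   19. ]), array([-96.4, -63.6,  19. ])]
```

```bash
python3 - <<'E'
from h import *
print(order.finish_job()); s=ctrl.sense();print(s['time_s'],s['eef_pos'],s['force'],s['grip_width'])
E
```

```text
the job is handed in; nothing more can be done
None
the job is handed in; nothing more can be done
```

The job is done and handed in after about 23 s of robot time, with the arm still gripping the frame upright.

**What I did:**
- I wiped all three chips off the foot plate with the scraper in one sweep towards −y, and they lie on the bench beside the tongue.
- I stood the scraper on the bench to the left of the jig and let go of it.
- With the frame still on its rests, I pushed the kickstand over centre. I checked mid-push that the frame had not moved.
- I then swung the frame up. The arm could not reach the rail at the frame's full backward lean, so I drew the frame up with the rear finger first and closed the grip near upright.

**Last checks:**
- **Frame:** tool tilt was below 0.01 rad and the rail's top face was centred about 2 mm from upright. The grip opening was 23.5 mm on the 24 mm rail.
- **Kickstand:** the leg was straight below its hinge (fully open) and, judging by the picture, its foot was clear of the plate.
- **Plate:** the corners I could read were within measuring error of the lips.
- **Other objects:** image changes over the cup and batten were zero. The drill area changed by 1.7%, probably light or shadow; I did not look further.

**Disagreements:**
- A small preload of about 7 N remained at the wrist. An earlier strain of about 5 N and 1.6 N m, because the grip angle and position did not quite agree, was mostly eased out.
- The open foot's position differed from my prediction by about 20 mm when I cast it from one view. I put this down to the estimated splay angle.

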